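# Raise the specimen stage by one turn of its hand wheel

### The arm

A 6-joint arm with a two-finger parallel gripper is mounted at the origin on the work surface. World frame = base frame: x ahead of the robot, y to its left, z up, the work surface at z = 0. Lengths are in m, angles in rad, forces in N, time in s.
With the tool pointing down it reaches from about 0.3 to 0.875 m from the base axis. Payload 6.4 kg.
Tool frame: the origin (TCP) lies on the centre line of the jaws, within the pads' length; the fingertips stand 25 mm ahead of it and the grasp point (between the pads) lies 6 mm ahead of it (robot.nose_length is the distance from the TCP to the fingertips, in m); z points along the fingers, y is the line along which they close (so a half turn about z gives the same grasp; the last joint's range is limited). The gripper opens to 85 mm and grips with 20 to 120 N. Pads are 22 mm wide; open, the fingers measure 114 mm over their backs; the gripper's body (76 mm by 85 mm) begins 54 mm behind the grasp point. The pads swing forward as they close: fully open they stand 13 mm farther back than shut.
Start: joints at [-1.468, 0.181, 1.607, -0, 1.354, -0.206], TCP at [0.175, -0.548, 0.235] pointing down, gripper open.
Joint ranges: [-2.99, 2.99], [-0.89, 2.07], [0.3, 2.58], [-1.14, 4.28], [0, 2.63], [-3.12, 3.12]. Speed limits (rad/s): [2.57, 2.57, 3.01, 3.14, 3.14, 3.14].

### API

Orientations are given as a unit quaternion [x, y, z, w].
In Python, from cell import monitor, eyes, order, robot gives the robot as it stands. The module is installed in compiled form; this text tells all that it offers.
- The arm moves only by the shell command python3 -m crank 'ROWS' [FORCE]. ROWS is JSON, a list of rows, each an object of numbers: "x", "y", "z": the shift along the tool's x, y, z in cm; "rx", "ry", "rz": the turn, a rotation vector about the tool's x, y, z in degrees; "jaw": the opening, from -1 (shut) to 1 (fully open). In form: [{"x": .., "y": .., "z": .., "rx": .., "ry": .., "rz": .., "jaw": ..}, ...]. A call has 1 to 8 rows; each row is the pose to reach, as a shift and turn from the pose commanded when the call began, along the tool's axes at that moment; what a row does not reach only later rows make up. A row lasts 1/8 s, in which the tool goes at most 62.5 mm and 10.7 degrees, less where a joint would pass 70% of its speed; a pose out of reach is approached as far as the arm can. A call with a gripper value outside its range is refused whole. The fingers move at their own pace and stop on an object; FORCE is the grip in N (left out, the last holds). Time passes only in rows, so rows that repeat a pose let the fingers close. It gives the time, the measured TCP pose, the force, the opening and the grip force at its end, in the units of the state.
- monitor.sense(): the state, without advancing time (a new reading comes with each control period).
- eyes.grab_frame(name): name is "side" or "top"; returns a dict with "img" (384x512x3 uint8, red, green, blue), "z_map" (384x512 float32, m along the optical axis (not along the pixel's ray), 0 where there is no reading), "mtx" (3x3 intrinsics, pixels), "cam_to_world" (4x4, takes a point from camera to world coordinates). Camera axes: x right, y down, z forward; pixel columns grow to the right and rows downward; lengths in m; the calibration is good to about 2 mm. A picture is of the moment at which its call begins.
- order.close_job(): hands the job in; it is judged then, once.
The state is a dict: "clock": time; "joint_positions": joint angles; "dq": joint speeds; "joint_torque": joint torques, N m; "tool_pos": TCP position; "tcp_rot": TCP orientation; "contact_force": force on the tool from outside, world axes, zero at the start; "wrist_torque": the same for the moment, N m; "gripper_width": opening from 0.0 (shut) to 1.0 (fully open); "gripper_force": force on a finger pad.
Only numpy, scipy, OpenCV 4.12 (cv2) and the standard library are available. Lean on these libraries where they do the work, as an engineer would, in place of code of your own. Each camera call takes 0.05 s, during which the arm holds its last target. There are 200 camera calls.

### The job

Raise the specimen stage by exactly one turn of its hand wheel: with closed fingertips push the wheel's upright handle clockwise (seen from above) once all the way round, until it stands at the pointer again where it began, then take the hand away. Push gently and steadily, without gripping the handle or flicking the wheel, and do not touch the specimen riding on the stage or disturb anything else on the bench.

Things in the scene. Friction and masses are not known exactly. Their poses are not given: they have to be found in the camera images.
- wheel (a joint): Turn of the hand wheel in rad, 0 at the start (handle at the pointer); it grows as the wheel turns clockwise seen from above, so one full turn is 6.283. It runs freely past a full turn to a stop at 8.5; anticlockwise it meets a stop at -0.35. The wheel is stiff (0.15 N m, about 2.5 N at the handle) and stays where it is left.
- wheel_hub (a point): Top centre of the hub (38 mm diameter) of the hand wheel, on the wheel's upright axis, 76 mm above the bench. The wheel lies level: dark steel rim of 140 mm diameter on its centre line, 14 mm thick, top of rim 69 mm above the bench, three spokes. The wheel's centre does not move.
- wheel_handle (a point): Point on the axis of the upright round black handle, 97 mm above the bench; the handle stands on the end of one spoke, 60 mm from the wheel axis, 16 mm diameter, from 69 mm to 120 mm above the bench. It goes round with the wheel; it does not spin or pull out.
- pointer_tip (a point): Inner tip of the small fixed dark steel pointer (6 mm wide, top 65 mm above the bench) that stands just outside the wheel rim, 82 mm from the wheel axis, on the side of the wheel away from the stage. The handle stands over against it at the start: the line from wheel axis to pointer then passes through the handle.
- stage_top (a point): Centre of the top face of the square black specimen stage (115 x 115 mm), 178 mm from the wheel axis on the side opposite the pointer, 72 mm above the bench at the start; one clockwise turn of the wheel raises it by 10 mm. The stage, wheel and pointer share one white base plate, 350 x 170 mm, 18 mm thick, fixed to the bench.
- specimen: Loose round black resin mount with a metal face, 40 mm diameter, 24 mm high, standing on the stage; it rides up with it and is to be left alone. Origin: centre of its underside.
- centrifuge: Bystander: small white round centrifuge with a smooth grey domed lid, 132 mm diameter, 85 mm high, fixed to the bench. It has no handle. It and the lift change places from one start to another (left or right of the robot's midline). Origin: centre of its underside.
- spare_mount: Bystander: loose round black resin mount, 35 mm diameter, 22 mm high, standing on the bench beside the lift, about 0.14 m from the wheel axis. Origin: centre of its underside.
- dish: Bystander: loose closed glass dish, 62 mm diameter, 16 mm high, on the bench on the other side of the wheel, about 0.15 m from the wheel axis. Origin: centre of its underside.
- slide_box: Bystander: loose flat box for slides, grey with white lid, 87 x 102 x 34 mm. Origin: centre of its underside.
- oil_bottle: Bystander: loose small bottle, 36 mm diameter, 85 mm high. Origin: centre of its underside.
- beaker: Bystander: loose open glass beaker, 66 mm diameter, 85 mm high. Origin: centre of its underside.
- screwdriver: Bystander: loose screwdriver, 130 mm long, lying on the bench, well to the left. Origin: underside of the tool.

How it is judged:
By the outcome, as a careful person would: the job done as asked, in the order asked, and still so for the second after the job is handed in, with the robot touching nothing.
It also fails if it takes over 58 s, if anything falls off the work surface, if the arm or the gripper's body presses on something with over 40 N, if the wrist force passes 120 N, or if a joint passes its speed limit or range.

## Working session

There is one attempt and no reset: what is moved stays moved. The work goes in short steps, Python scripts to look and compute and a shell command to move; the robot and the scene stay as the last step left them, time stands still between calls to the robot, and variables do not carry over. Pictures are saved under pics/ and viewed, at most 10 in all, crops included, and the job is handed in when it is done.

```bash
mkdir -p pics
python3 - <<'E'
from cell import monitor, eyes
import cv2,numpy as np
s=monitor.sense(); print(s)
for n in("top","side"):
    f=eyes.grab_frame(n); cv2.imwrite(f"pics/{n}0.png",f["img"][:,:,::-1]); np.savez(f"{n}0.npz",**f); print(f["cam_to_world"].round(3).tolist())
E
```

```text
{'clock': 0.0, 'joint_positions': array([-1.46829415e+00,  1.81541670e-01,  1.60801401e+00,  7.63806502e-06,
        1.35377662e+00, -2.06303889e-01]), 'dq': array([-9.30956894e-04,  9.15832150e-05, -8.91016388e-04,  9.85098525e-04,
        1.26443020e-03, -1.73814518e-03]), 'joint_torque': array([ 1.74363788e-03, -4.44870579e+01, -3.51336551e+01, -3.07087448e-04,
        9.08013317e-03,  3.12218219e-06]), 'tool_pos': array([ 0.17471507, -0.54724557,  0.23438088]), 'tcp_rot': array([ 9.88103268e-01,  1.53789387e-01,  4.88479269e-05, -8.68456739e-04]), 'contact_force': array([-0.1549621 , -0.20127227,  0.53534435]), 'wrist_torque': array([-0.012484  , -0.00316431,  0.00989875]), 'gripper_force': 0.0, 'gripper_width': 0.9987114666615851}
[[-0.007, -0.981, 0.193, 0.347], [-1.0, 0.008, 0.001, 0.026], [-0.002, -0.193, -0.981, 1.42], [0.0, 0.0, 0.0, 1.0]]
[[0.951, -0.174, 0.256, 0.26], [-0.31, -0.557, 0.771, -0.971], [0.009, -0.812, -0.584, 0.847], [0.0, 0.0, 0.0, 1.0]]
```

View pics/top0.png

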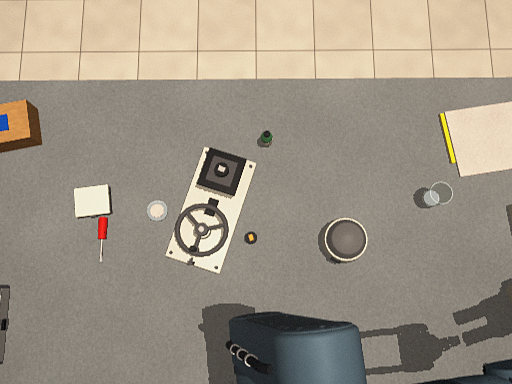

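View pics/side0.png

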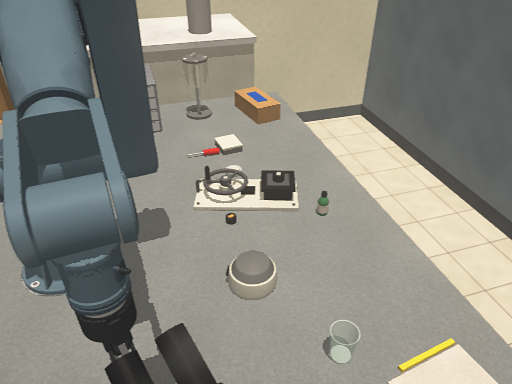

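The top view shows the hub near (202,229), the handle near (194,250), the pointer near (190,262) and the stage near (221,172). The spare mount is at (251,238) and the dish at (157,210). The side view shows the upright handle near (207,174). Next I'll zoom in and measure.

```bash
cat > h.py <<'E'
import numpy as np
def ray(f,u,v,z):
    T=f["cam_to_world"];d=T[:3,:3]@np.linalg.inv(f["mtx"])@[u,v,1];return T[:3,3]+d*(z-T[2,3])/d[2]
def cloud(f):
    z=f["z_map"];v,u=np.mgrid[:384,:512];K=np.linalg.inv(f["mtx"])
    P=np.stack([u,v,np.ones_like(u)],-1)@K.T*z[...,None];T=f["cam_to_world"];return P@T[:3,:3].T+T[:3,3]
E
python3 - <<'E'
import numpy as np,cv2
from h import *
f=np.load("top0.npz");g=np.load("side0.npz")
a=f["img"][140:280,140:270,::-1]; b=g["img"][150:235,180:310,::-1]
cv2.imwrite("pics/c.png",np.hstack([cv2.resize(a,(390,420),interpolation=2),cv2.resize(cv2.copyMakeBorder(b,0,55,0,0,0),(390,420),interpolation=2)]))
for n,u,v,z in[("hub",202,229,.076),("ptr",190,261,.065),("stage+spec",221,169,.096),("spare",251,238,.022),("dish",157,210,.016)]:
    print(n,ray(f,u,v,z).round(4))
for nm,q in(("t",f),("s",g)):
    P=cloud(q); c=ray(f,202,229,.076)[:2]
    d=np.hypot(*(P[...,:2]-c).transpose(2,0,1)); w=P[...,2]
    m=(d<.09)&(w>.088)&(w<.13); print(nm,"handle",m.sum(),P[m].mean(0).round(4),P[m].min(0).round(3),P[m].max(0).round(3))
    m=(d<.085)&(w>.055)&(w<.08)
    # rim fit
    Q=P[m&(d>.055)][:,:2]; A=np.c_[2*Q,np.ones(len(Q))];s=np.linalg.lstsq(A,(Q**2).sum(1),rcond=None)[0];print("rim c",s[:2].round(4),np.sqrt(s[2]+s[:2]@s[:2]).round(4),len(Q))
E
```

```text
hub [0.5094 0.1849 0.076 ]
ptr [0.4206 0.2186 0.065 ]
stage+spec [0.6785 0.1309 0.096 ]
spare [0.4884 0.0474 0.022 ]
dish [0.5745 0.3267 0.016 ]
t handle 34 [0.4537 0.2057 0.1157] [0.447 0.199 0.09 ] [0.461 0.216 0.126]
rim c [0.5108 0.1876] 0.0692 766
s handle 43 [0.4524 0.2008 0.1061] [0.445 0.196 0.089] [0.46  0.208 0.121]
rim c [0.5096 0.1815] 0.0689 416
```

View pics/c.png

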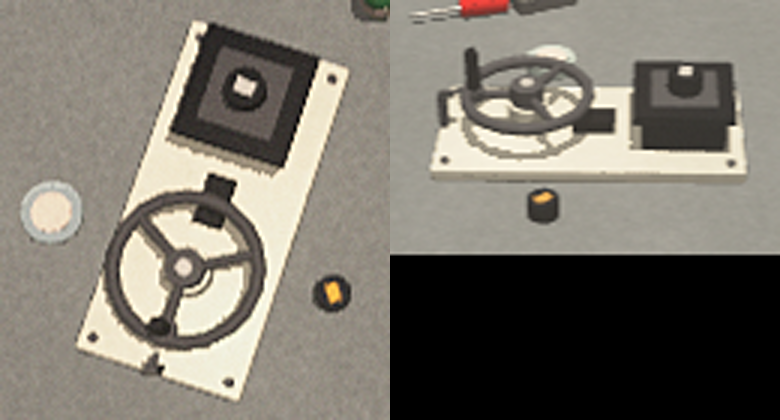

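The rim fit gives a wheel centre of about (0.510, 0.1845). The handle is at about (0.453, 0.204), which is 60 mm from the axis at a bearing of about 161.5°, so it agrees with the drawing. I'll approach high with the jaws shut and yaw the tool to the world axes.

```bash
python3 -m crank '[{"x":8,"y":-6.5,"rz":-10,"jaw":-1},{"x":16,"y":-13,"rz":-20,"jaw":-1},{"x":24,"y":-19.5,"rz":-30,"jaw":-1},{"x":30,"y":-25,"rz":-40,"jaw":-1},{"x":34,"y":-31,"rz":-50,"jaw":-1},{"x":37,"y":-37,"rz":-60,"jaw":-1},{"x":40,"y":-43,"rz":-70,"jaw":-1},{"x":43,"y":-49,"rz":-72.3,"jaw":-1}]' 30; python3 -c "
from cell import monitor;s=monitor.sense();print(s['joint_positions'].round(3))"
```

```text
[-1.468  0.181  1.608  0.     1.354 -0.206]validation failed for argument at $[0]...
```

```bash
python3 -m crank '[{"x":8,"y":-6.5,"z":0,"rx":0,"ry":0,"rz":-10,"jaw":-1},{"x":16,"y":-13,"z":0,"rx":0,"ry":0,"rz":-20,"jaw":-1},{"x":24,"y":-19.5,"z":0,"rx":0,"ry":0,"rz":-30,"jaw":-1},{"x":30,"y":-25,"z":0,"rx":0,"ry":0,"rz":-40,"jaw":-1},{"x":34,"y":-31,"z":0,"rx":0,"ry":0,"rz":-50,"jaw":-1},{"x":37,"y":-37,"z":0,"rx":0,"ry":0,"rz":-60,"jaw":-1},{"x":40,"y":-43,"z":0,"rx":0,"ry":0,"rz":-70,"jaw":-1},{"x":43,"y":-49,"z":0,"rx":0,"ry":0,"rz":-72.3,"jaw":-1}]' 30; python3 -c "
from cell import monitor;s=monitor.sense();print(s['joint_positions'].round(3))"
```

```text
clock: 1.1
tool_pos: [0.3954, -0.1014, 0.2352]
tcp_rot: [0.706, 0.708, 0.0, 0.0]
contact_force: [1.0, -0.9, -0.4]
gripper_width: -0.003
gripper_force: 0.0
[-0.544 -0.217  1.999  0.     1.36  -0.546]
```

```bash
python3 -m crank '[{"x":0,"y":0,"z":0,"rx":0,"ry":0,"rz":0,"jaw":-1},{"x":0,"y":0,"z":0,"rx":0,"ry":0,"rz":0,"jaw":-1}]'
```

```text
clock: 1.35
tool_pos: [0.3951, -0.1036, 0.2352]
tcp_rot: [0.707, 0.707, -0.0, 0.0]
contact_force: [-0.0, 0.5, -0.0]
gripper_width: -0.0
gripper_force: 0.0
```

```bash
python3 -m crank '[{"x":5,"y":1.2,"z":0,"rx":0,"ry":0,"rz":0,"jaw":-1},{"x":10,"y":2.4,"z":0,"rx":0,"ry":0,"rz":0,"jaw":-1},{"x":15,"y":3.5,"z":0,"rx":0,"ry":0,"rz":0,"jaw":-1},{"x":20,"y":4.5,"z":0,"rx":0,"ry":0,"rz":0,"jaw":-1},{"x":24,"y":5.5,"z":0,"rx":0,"ry":0,"rz":0,"jaw":-1},{"x":26.7,"y":5.9,"z":2,"rx":0,"ry":0,"rz":0,"jaw":-1},{"x":26.7,"y":5.9,"z":5,"rx":0,"ry":0,"rz":0,"jaw":-1},{"x":26.7,"y":5.9,"z":7.5,"rx":0,"ry":0,"rz":0,"jaw":-1}]'; python3 -m crank '[{"x":0,"y":0,"z":1.5,"rx":0,"ry":0,"rz":0,"jaw":-1},{"x":0,"y":0,"z":3,"rx":0,"ry":0,"rz":0,"jaw":-1},{"x":0,"y":0,"z":4,"rx":0,"ry":0,"rz":0,"jaw":-1},{"x":0,"y":0,"z":4.5,"rx":0,"ry":0,"rz":0,"jaw":-1},{"x":0,"y":0,"z":4.5,"rx":0,"ry":0,"rz":0,"jaw":-1}]'
python3 - <<'E'
from cell import eyes
import cv2,numpy as np
I=[]
for n,(a,b,c,d) in(("top",(140,280,140,270)),("side",(120,235,170,310))):
    f=eyes.grab_frame(n); I.append(cv2.resize(f["img"][a:b,c:d,::-1],(390,420),interpolation=2))
cv2.imwrite("pics/d.png",np.hstack(I))
E
```

```text
clock: 2.35
tool_pos: [0.4549, 0.1617, 0.1589]
tcp_rot: [0.708, 0.706, -0.0, -0.0]
contact_force: [-0.6, 0.5, 0.3]
gripper_width: 0.003
gripper_force: 0.0
clock: 2.98
tool_pos: [0.4543, 0.1636, 0.1153]
tcp_rot: [0.707, 0.707, -0.0, -0.0]
contact_force: [0.0, 0.4, 0.8]
gripper_width: -0.001
gripper_force: 0.0
```

View pics/d.png

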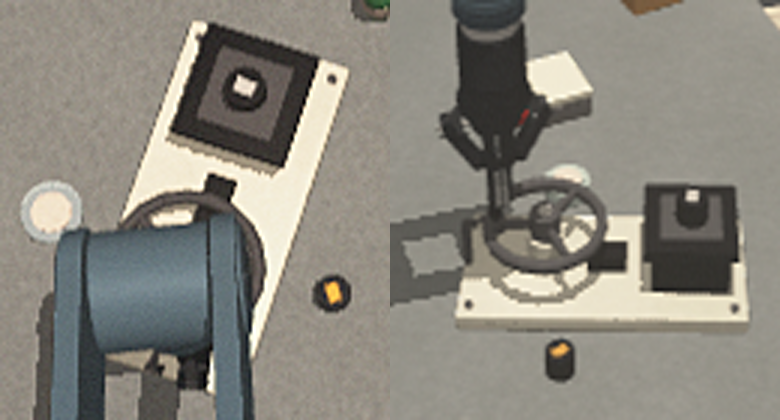

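The side crop shows the closed fingertips at (495,215), just above the rim and behind the handle. The knuckles are well above the handle top. I'll work out the circular path.

Run:
```python
import numpy as np
c=np.array([.510,.1845]); p=lambda a:np.round((c+.06*np.array([np.cos(a),np.sin(a)]))*1000)/10
o=np.array([45.4,16.35])
for k in range(9):
    q=[p(np.radians(201-40*k-5*i)) for i in range(1,9)]
    print(201-40*k-40,' '.join('%.1f,%.1f'%(r[1]-o[1]+1e-6,r[0]-o[0]+1e-6) for r in q)); o=q[-1]
```

```text
161 0.5,-0.2 1.0,-0.3 1.5,-0.4 2.0,-0.4 2.6,-0.4 3.1,-0.3 3.6,-0.2 4.1,-0.1
121 0.5,0.2 1.0,0.5 1.4,0.7 1.8,1.0 2.2,1.4 2.6,1.8 2.9,2.2 3.2,2.6
81 0.2,0.5 0.5,0.9 0.6,1.4 0.7,2.0 0.8,2.5 0.8,3.0 0.8,3.5 0.8,4.0
41 -0.1,0.6 -0.3,1.1 -0.5,1.5 -0.7,2.0 -1.0,2.5 -1.3,2.9 -1.6,3.3 -2.0,3.6
1 -0.4,0.4 -0.9,0.6 -1.3,0.9 -1.8,1.1 -2.3,1.3 -2.8,1.4 -3.3,1.5 -3.8,1.5
-39 -0.6,0.0 -1.1,-0.1 -1.6,-0.2 -2.1,-0.3 -2.6,-0.5 -3.1,-0.8 -3.5,-1.0 -3.9,-1.3
-79 -0.4,-0.4 -0.8,-0.8 -1.1,-1.2 -1.4,-1.6 -1.6,-2.1 -1.9,-2.5 -2.0,-3.0 -2.1,-3.6
-119 -0.1,-0.5 -0.1,-1.0 -0.1,-1.5 -0.1,-2.0 0.0,-2.6 0.2,-3.1 0.4,-3.5 0.6,-4.0
-159 0.3,-0.5 0.6,-0.9 0.9,-1.3 1.3,-1.6 1.7,-2.0 2.2,-2.2 2.6,-2.5 3.1,-2.7
```

```bash
python3 -m crank '[{"x":0.5,"y":-0.2,"z":0,"rx":0,"ry":0,"rz":0,"jaw":-1},{"x":1.0,"y":-0.3,"z":0,"rx":0,"ry":0,"rz":0,"jaw":-1},{"x":1.5,"y":-0.4,"z":0,"rx":0,"ry":0,"rz":0,"jaw":-1},{"x":2.0,"y":-0.4,"z":0,"rx":0,"ry":0,"rz":0,"jaw":-1},{"x":2.6,"y":-0.4,"z":0,"rx":0,"ry":0,"rz":0,"jaw":-1},{"x":3.1,"y":-0.3,"z":0,"rx":0,"ry":0,"rz":0,"jaw":-1},{"x":3.6,"y":-0.2,"z":0,"rx":0,"ry":0,"rz":0,"jaw":-1},{"x":4.1,"y":-0.1,"z":0,"rx":0,"ry":0,"rz":0,"jaw":-1}]'
python3 - <<'E'
from cell import eyes
import cv2,numpy as np
from h import *
f=eyes.grab_frame("side");np.savez("s1.npz",**f); cv2.imwrite("pics/e.png",cv2.resize(f["img"][120:235,170:310,::-1],(700,575),interpolation=2))
E
```

```text
clock: 4.08
tool_pos: [0.4543, 0.2044, 0.1157]
tcp_rot: [0.707, 0.707, 0.0, 0.001]
contact_force: [2.8, -5.2, 1.7]
gripper_width: 0.002
gripper_force: 2.5
```

View pics/e.png

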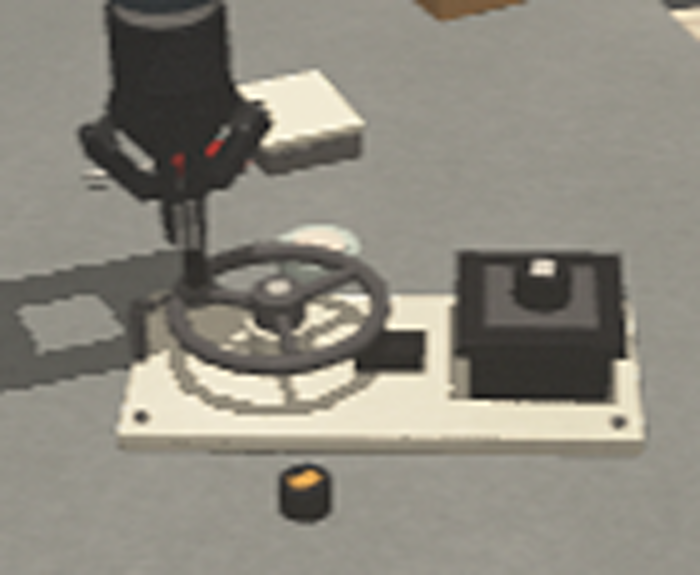

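The tip now stands where the handle began, with about 5 N of contact, so the handle is being pushed ahead of it. I'll continue.

```bash
python3 -m crank '[{"x":0.5,"y":0.2,"z":0,"rx":0,"ry":0,"rz":0,"jaw":-1},{"x":1.0,"y":0.5,"z":0,"rx":0,"ry":0,"rz":0,"jaw":-1},{"x":1.4,"y":0.7,"z":0,"rx":0,"ry":0,"rz":0,"jaw":-1},{"x":1.8,"y":1.0,"z":0,"rx":0,"ry":0,"rz":0,"jaw":-1},{"x":2.2,"y":1.4,"z":0,"rx":0,"ry":0,"rz":0,"jaw":-1},{"x":2.6,"y":1.8,"z":0,"rx":0,"ry":0,"rz":0,"jaw":-1},{"x":2.9,"y":2.2,"z":0,"rx":0,"ry":0,"rz":0,"jaw":-1},{"x":3.2,"y":2.6,"z":0,"rx":0,"ry":0,"rz":0,"jaw":-1}]'
python3 - <<'E'
from cell import eyes
import cv2,numpy as np
f=eyes.grab_frame("side");T=np.linalg.inv(f["cam_to_world"]);
# rectify plane z=.066 : 2 px/mm, up=+x, left=+y
X=np.array([.61,.41,.41,.61]);Y=np.array([.2845,.2845,.0845,.0845])
P=(f["mtx"]@(T[:3,:3]@np.c_[X,Y,np.full(4,.066)].T+T[:3,3:])).T;p=(P[:,:2]/P[:,2:]).astype('f4')
H=cv2.getPerspectiveTransform(p,np.array([[0,0],[0,400],[400,400],[400,0]],'f4'))
g=np.load("s1.npz")["img"]
cv2.imwrite("pics/f.png",np.hstack([cv2.warpPerspective(i,H,(400,400))[:,:,::-1] for i in(g,f["img"])]))
E
```

```text
clock: 5.12
tool_pos: [0.4794, 0.2367, 0.1152]
tcp_rot: [0.707, 0.707, -0.0, -0.0]
contact_force: [-2.3, -4.1, 1.5]
gripper_width: -0.0
gripper_force: 1.6
```

View pics/f.png

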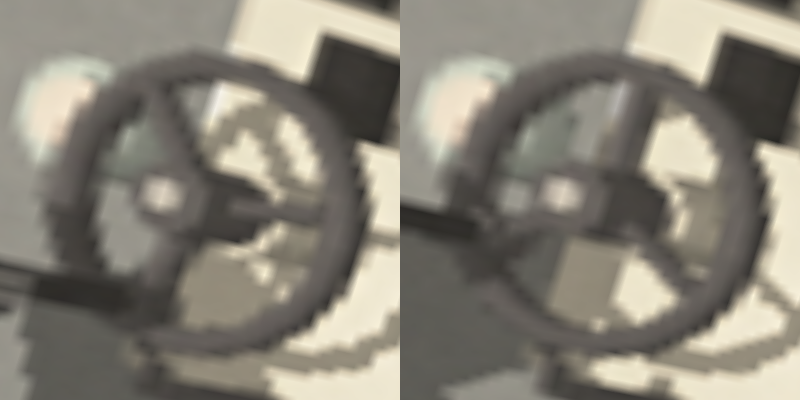

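The rectified views show the spokes turned about 40° clockwise between the two frames, so the wheel is following the tip. The handle spoke is at the left, about (490,250), ahead of the finger. I'll keep going.

```bash
python3 -m crank '[{"x":0.2,"y":0.5,"z":0,"rx":0,"ry":0,"rz":0,"jaw":-1},{"x":0.5,"y":0.9,"z":0,"rx":0,"ry":0,"rz":0,"jaw":-1},{"x":0.6,"y":1.4,"z":0,"rx":0,"ry":0,"rz":0,"jaw":-1},{"x":0.7,"y":2.0,"z":0,"rx":0,"ry":0,"rz":0,"jaw":-1},{"x":0.8,"y":2.5,"z":0,"rx":0,"ry":0,"rz":0,"jaw":-1},{"x":0.8,"y":3.0,"z":0,"rx":0,"ry":0,"rz":0,"jaw":-1},{"x":0.8,"y":3.5,"z":0,"rx":0,"ry":0,"rz":0,"jaw":-1},{"x":0.8,"y":4.0,"z":0,"rx":0,"ry":0,"rz":0,"jaw":-1}]'
python3 -m crank '[{"x":-0.1,"y":0.6,"z":0,"rx":0,"ry":0,"rz":0,"jaw":-1},{"x":-0.3,"y":1.1,"z":0,"rx":0,"ry":0,"rz":0,"jaw":-1},{"x":-0.5,"y":1.5,"z":0,"rx":0,"ry":0,"rz":0,"jaw":-1},{"x":-0.7,"y":2.0,"z":0,"rx":0,"ry":0,"rz":0,"jaw":-1},{"x":-1.0,"y":2.5,"z":0,"rx":0,"ry":0,"rz":0,"jaw":-1},{"x":-1.3,"y":2.9,"z":0,"rx":0,"ry":0,"rz":0,"jaw":-1},{"x":-1.6,"y":3.3,"z":0,"rx":0,"ry":0,"rz":0,"jaw":-1},{"x":-2.0,"y":3.6,"z":0,"rx":0,"ry":0,"rz":0,"jaw":-1}]'
```

```text
clock: 6.18
tool_pos: [0.5193, 0.2443, 0.1151]
tcp_rot: [0.707, 0.707, -0.0, -0.0]
contact_force: [-4.7, -4.5, 2.0]
gripper_width: 0.002
gripper_force: 2.4
clock: 7.18
tool_pos: [0.5544, 0.2243, 0.1149]
tcp_rot: [0.707, 0.707, -0.001, -0.001]
contact_force: [-5.8, 0.1, 0.5]
gripper_width: -0.0
gripper_force: 2.5
```

The force is about 6 N, and its tangential part matches the stiffness of the wheel. The rest is friction from the handle rolling round a hand that doesn't turn. For the rest of the way I'll turn the hand with the wheel and run at a slightly larger radius.

```bash
cat > path.py <<'E'
import numpy as np,sys
from cell import monitor
# args: start angle, step, n, radius, yaw step (deg per row), commanded x y (mm)
a,st,n,r,ys=map(float,sys.argv[1:6]); s=monitor.sense()
from scipy.spatial.transform import Rotation as R
M=R.from_quat(s["tcp_rot"]).as_matrix()
o=s["tool_pos"][:2]
for i in range(1,int(n)+1):
    t=np.radians(a-st*i); q=np.array([.510,.1845])+r/1000*np.array([np.cos(t),np.sin(t)])-o
    d=M.T@[*q,0]; print("%.2f %.2f rz %.0f"%(d[0]*100,d[1]*100,ys*i))
t=np.degrees(np.arctan2(o[1]-.1845,o[0]-.510)); print("tip at",t.round(1),"r",np.hypot(o[0]-.51,o[1]-.1845).round(4),"z",s["tool_pos"][2].round(4),"yaw",np.degrees(np.arctan2(M[1,0],M[0,0])).round(1),s["joint_positions"].round(2))
E
python3 path.py 41 5 8 63 3
```

```text
-0.27 0.65 rz 3
-0.73 0.96 rz 6
-1.21 1.22 rz 9
-1.72 1.44 rz 12
-2.24 1.61 rz 15
-2.77 1.74 rz 18
-3.32 1.82 rz 21
-3.87 1.86 rz 24
tip at 41.8 r 0.0596 z 0.1149 yaw 90.0 [0.19 0.36 1.64 0.   1.14 0.19]
```

```bash
python3 -m crank '[{"x":-0.4,"y":0.5,"z":0,"rx":0,"ry":0,"rz":3,"jaw":-1},{"x":-0.8,"y":0.8,"z":0,"rx":0,"ry":0,"rz":6,"jaw":-1},{"x":-1.2,"y":1.1,"z":0,"rx":0,"ry":0,"rz":9,"jaw":-1},{"x":-1.7,"y":1.4,"z":0,"rx":0,"ry":0,"rz":12,"jaw":-1},{"x":-2.2,"y":1.6,"z":0,"rx":0,"ry":0,"rz":15,"jaw":-1},{"x":-2.8,"y":1.7,"z":0,"rx":0,"ry":0,"rz":18,"jaw":-1},{"x":-3.3,"y":1.8,"z":0,"rx":0,"ry":0,"rz":21,"jaw":-1},{"x":-3.9,"y":1.9,"z":0,"rx":0,"ry":0,"rz":24,"jaw":-1}]'
python3 path.py 1 5 8 63 3
python3 - <<'E'
from cell import eyes
import cv2,numpy as np
f=eyes.grab_frame("side"); cv2.imwrite("pics/g.png",cv2.resize(f["img"][120:235,170:310,::-1],(700,575),interpolation=2))
E
```

```text
clock: 8.18
tool_pos: [0.5756, 0.1859, 0.116]
tcp_rot: [0.839, 0.544, 0.002, 0.0]
contact_force: [-0.8, 2.0, 0.8]
gripper_width: -0.001
gripper_force: 1.2
-0.65 -0.01 rz 3
-1.17 0.15 rz 6
-1.71 0.27 rz 9
-2.25 0.35 rz 12
-2.80 0.37 rz 15
-3.35 0.35 rz 18
-3.89 0.28 rz 21
-4.43 0.16 rz 24
tip at 1.3 r 0.0656 z 0.116 yaw 65.9 [0.12 0.37 1.63 0.   1.14 0.54]
```

View pics/g.png

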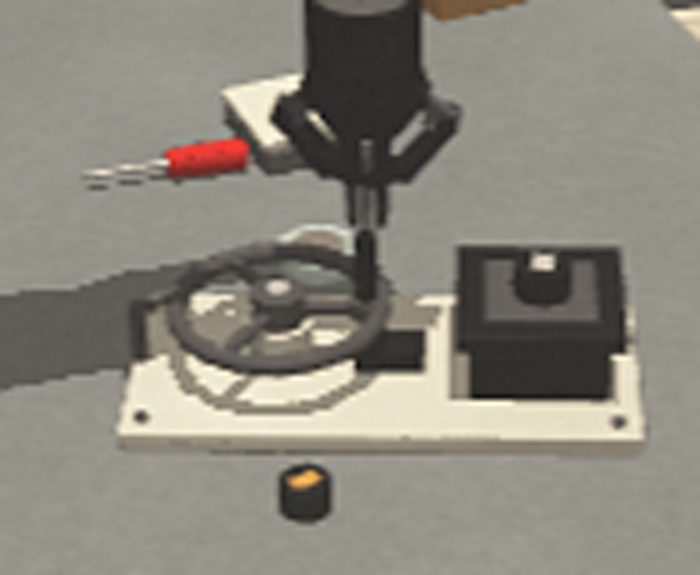

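The handle is upright at (365,270), in front of the fingers, and the specimen on the stage at (543,280) is well clear. Contact has dropped to 2 N. I'll continue the same way.

```bash
python3 -m crank '[{"x":-0.6,"y":0.0,"z":0,"rx":0,"ry":0,"rz":3,"jaw":-1},{"x":-1.2,"y":0.1,"z":0,"rx":0,"ry":0,"rz":6,"jaw":-1},{"x":-1.7,"y":0.2,"z":0,"rx":0,"ry":0,"rz":9,"jaw":-1},{"x":-2.2,"y":0.3,"z":0,"rx":0,"ry":0,"rz":12,"jaw":-1},{"x":-2.8,"y":0.3,"z":0,"rx":0,"ry":0,"rz":15,"jaw":-1},{"x":-3.3,"y":0.3,"z":0,"rx":0,"ry":0,"rz":18,"jaw":-1},{"x":-3.9,"y":0.3,"z":0,"rx":0,"ry":0,"rz":21,"jaw":-1},{"x":-4.4,"y":0.2,"z":0,"rx":0,"ry":0,"rz":24,"jaw":-1}]'
python3 path.py -39 5 8 62 3
```

```text
clock: 9.22
tool_pos: [0.5598, 0.1449, 0.1163]
tcp_rot: [0.934, 0.358, 0.002, 0.0]
contact_force: [0.5, 3.8, 0.8]
gripper_width: -0.001
gripper_force: 1.6
-0.62 -0.09 rz 3
-1.16 -0.07 rz 6
-1.70 -0.10 rz 9
-2.24 -0.18 rz 12
-2.76 -0.31 rz 15
-3.27 -0.48 rz 18
-3.77 -0.69 rz 21
-4.25 -0.95 rz 24
tip at -38.5 r 0.0636 z 0.1163 yaw 41.9 [0.05 0.32 1.7  0.   1.12 0.89]
```

```bash
python3 -m crank '[{"x":-0.6,"y":0.0,"z":0,"rx":0,"ry":0,"rz":3,"jaw":-1},{"x":-1.2,"y":0.0,"z":0,"rx":0,"ry":0,"rz":6,"jaw":-1},{"x":-1.7,"y":-0.1,"z":0,"rx":0,"ry":0,"rz":9,"jaw":-1},{"x":-2.2,"y":-0.2,"z":0,"rx":0,"ry":0,"rz":12,"jaw":-1},{"x":-2.8,"y":-0.3,"z":0,"rx":0,"ry":0,"rz":15,"jaw":-1},{"x":-3.3,"y":-0.5,"z":0,"rx":0,"ry":0,"rz":18,"jaw":-1},{"x":-3.8,"y":-0.7,"z":0,"rx":0,"ry":0,"rz":21,"jaw":-1},{"x":-4.2,"y":-0.9,"z":0,"rx":0,"ry":0,"rz":24,"jaw":-1}]'
python3 path.py -79 5 8 62 4
```

```text
clock: 10.22
tool_pos: [0.5233, 0.123, 0.1166]
tcp_rot: [0.988, 0.156, 0.003, 0.0]
contact_force: [2.7, 0.3, 0.1]
gripper_width: 0.002
gripper_force: 1.2
-0.65 -0.20 rz 4
-1.18 -0.33 rz 8
-1.69 -0.51 rz 12
-2.18 -0.74 rz 16
-2.65 -1.00 rz 20
-3.10 -1.31 rz 24
-3.52 -1.65 rz 28
-3.90 -2.03 rz 32
tip at -77.8 r 0.063 z 0.1166 yaw 17.9 [ 0.01  0.23  1.8  -0.    1.1   1.27]
```

```bash
python3 -m crank '[{"x":-0.6,"y":-0.1,"z":0,"rx":0,"ry":0,"rz":4,"jaw":-1},{"x":-1.2,"y":-0.3,"z":0,"rx":0,"ry":0,"rz":8,"jaw":-1},{"x":-1.7,"y":-0.5,"z":0,"rx":0,"ry":0,"rz":12,"jaw":-1},{"x":-2.2,"y":-0.7,"z":0,"rx":0,"ry":0,"rz":16,"jaw":-1},{"x":-2.6,"y":-1.0,"z":0,"rx":0,"ry":0,"rz":20,"jaw":-1},{"x":-3.1,"y":-1.3,"z":0,"rx":0,"ry":0,"rz":24,"jaw":-1},{"x":-3.5,"y":-1.6,"z":0,"rx":0,"ry":0,"rz":28,"jaw":-1},{"x":-3.9,"y":-2.0,"z":0,"rx":0,"ry":0,"rz":32,"jaw":-1}]'
python3 path.py -119 4 8 62 4
```

```text
clock: 11.22
tool_pos: [0.4803, 0.1296, 0.1167]
tcp_rot: [0.992, -0.123, 0.003, -0.0]
contact_force: [3.5, -0.8, 1.0]
gripper_width: 0.005
gripper_force: 1.2
-0.46 -0.18 rz 4
-0.86 -0.34 rz 8
-1.26 -0.52 rz 12
-1.64 -0.73 rz 16
-2.00 -0.96 rz 20
-2.35 -1.22 rz 24
-2.67 -1.51 rz 28
-2.98 -1.81 rz 32
tip at -118.5 r 0.0624 z 0.1167 yaw -14.1 [ 0.02  0.15  1.9  -0.    1.08  1.84]
```

```bash
python3 -m crank '[{"x":-0.4,"y":-0.2,"z":0,"rx":0,"ry":0,"rz":4,"jaw":-1},{"x":-0.9,"y":-0.3,"z":0,"rx":0,"ry":0,"rz":8,"jaw":-1},{"x":-1.3,"y":-0.5,"z":0,"rx":0,"ry":0,"rz":12,"jaw":-1},{"x":-1.6,"y":-0.7,"z":0,"rx":0,"ry":0,"rz":16,"jaw":-1},{"x":-2.0,"y":-1.0,"z":0,"rx":0,"ry":0,"rz":20,"jaw":-1},{"x":-2.4,"y":-1.2,"z":0,"rx":0,"ry":0,"rz":24,"jaw":-1},{"x":-2.7,"y":-1.5,"z":0,"rx":0,"ry":0,"rz":28,"jaw":-1},{"x":-3.0,"y":-1.8,"z":0,"rx":0,"ry":0,"rz":32,"jaw":-1}]'
python3 path.py -151 3 8 62 3
python3 - <<'E'
from cell import eyes
import cv2,numpy as np
f=eyes.grab_frame("side");np.savez("s2.npz",**f)
T=np.linalg.inv(f["cam_to_world"])
X=np.array([.61,.41,.41,.61]);Y=np.array([.2845,.2845,.0845,.0845])
P=(f["mtx"]@(T[:3,:3]@np.c_[X,Y,np.full(4,.066)].T+T[:3,3:])).T;p=(P[:,:2]/P[:,2:]).astype('f4')
H=cv2.getPerspectiveTransform(p,np.array([[0,0],[0,400],[400,400],[400,0]],'f4'))
cv2.imwrite("pics/h.png",np.hstack([cv2.warpPerspective(i,H,(400,400))[:,:,::-1] for i in(np.load("side0.npz")["img"],f["img"])]))
E
```

```text
clock: 12.22
tool_pos: [0.4544, 0.1541, 0.1162]
tcp_rot: [0.92, -0.391, 0.002, 0.0]
contact_force: [-1.5, -2.1, 3.4]
gripper_width: -0.006
gripper_force: 2.1
-0.24 -0.22 rz 3
-0.55 -0.32 rz 6
-0.85 -0.45 rz 9
-1.14 -0.59 rz 12
-1.42 -0.74 rz 15
-1.70 -0.91 rz 18
-1.97 -1.09 rz 21
-2.23 -1.29 rz 24
tip at -151.3 r 0.0634 z 0.1162 yaw -46.1 [ 0.08  0.12  1.95 -0.    1.08  2.46]
```

View pics/h.png

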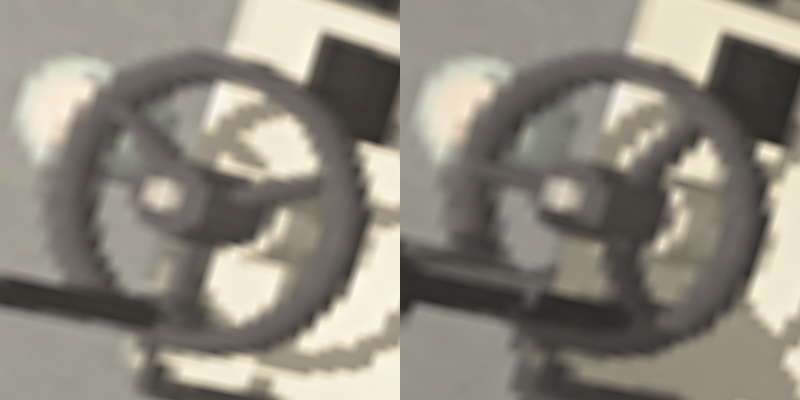

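```bash
cat > ang.py <<'E'
import numpy as np
from h import cloud
def hist(f):
    P=cloud(f); d=P[...,:2]-[.5095,.183]; r=np.hypot(d[...,0],d[...,1]); a=np.degrees(np.arctan2(d[...,1],d[...,0]))
    m=(r>.026)&(r<.052)&(P[...,2]>.048)&(P[...,2]<.074)
    return a[m],P[m][:,2]
def off(f):   # 3-fold spoke phase
    a,_=hist(f); z=np.exp(3j*np.radians(a)).mean(); return np.degrees(np.angle(z))/3,abs(z),len(a)
if __name__=="__main__":
    from cell import eyes
    for q in(np.load("side0.npz"),np.load("top0.npz"),eyes.grab_frame("side")):
        print(np.round(off(q),2)); a,z=hist(q); print(np.histogram(a,24,(-180,180))[0])
E
python3 ang.py
```

```text
[40.94  0.98 56.  ]
[ 0  0  0  0  0  0 13  4  0  0  0  0  0  0 12  2  0  0  0  0  0  0 20  5]
[ 41.81   0.88 110.  ]
[ 0  0  0  0  0  0 18 17  0  0  0  0  0  0 20 16  0  2  0  1  0  9 26  1]
[-46.73   0.97  55.  ]
[15  9  0  0  0  0  0  0 14  8  0  0  0  0  0  0  6  2  0  0  0  0  0  1]
```

The spoke phase from depth is sharp. It was 40.9° at the start and shows the handle now 32° short of its starting place. I'll push 24°, then measure again.

```bash
python3 -m crank '[{"x":-0.3,"y":-0.1,"z":0,"rx":0,"ry":0,"rz":3,"jaw":-1},{"x":-0.6,"y":-0.3,"z":0,"rx":0,"ry":0,"rz":6,"jaw":-1},{"x":-0.9,"y":-0.4,"z":0,"rx":0,"ry":0,"rz":9,"jaw":-1},{"x":-1.1,"y":-0.6,"z":0,"rx":0,"ry":0,"rz":12,"jaw":-1},{"x":-1.4,"y":-0.7,"z":0,"rx":0,"ry":0,"rz":15,"jaw":-1},{"x":-1.7,"y":-0.9,"z":0,"rx":0,"ry":0,"rz":18,"jaw":-1},{"x":-2.0,"y":-1.1,"z":0,"rx":0,"ry":0,"rz":20,"jaw":-1},{"x":-2.2,"y":-1.3,"z":0,"rx":0,"ry":0,"rz":22,"jaw":-1}]'
python3 -m crank '[{"x":0,"y":0,"z":0,"rx":0,"ry":0,"rz":0,"jaw":-1}]'; python3 ang.py
python3 path.py -175 2 6 62 0
```

```text
clock: 13.32
tool_pos: [0.4474, 0.1793, 0.1155]
tcp_rot: [0.829, -0.559, 0.0, 0.0]
contact_force: [-2.6, -3.5, 3.8]
gripper_width: -0.004
gripper_force: 2.0
clock: 13.45
tool_pos: [0.4474, 0.1795, 0.1155]
tcp_rot: [0.83, -0.558, 0.0, -0.0]
contact_force: [-1.7, -1.7, 2.2]
gripper_width: 0.0
gripper_force: 1.4
[40.94  0.98 56.  ]
[ 0  0  0  0  0  0 13  4  0  0  0  0  0  0 12  2  0  0  0  0  0  0 20  5]
[ 41.81   0.88 110.  ]
[ 0  0  0  0  0  0 18 17  0  0  0  0  0  0 20 16  0  2  0  1  0  9 26  1]
[48.42  0.97 59.  ]
[ 0  0  0  0  0  0  5 14  0  0  0  0  0  0  3 10  0  0  0  0  0  0  9 18]
-0.13 -0.14 rz 0
-0.34 -0.21 rz 0
-0.54 -0.29 rz 0
-0.73 -0.38 rz 0
-0.93 -0.48 rz 0
-1.12 -0.58 rz 0
tip at -175.5 r 0.0629 z 0.1155 yaw -67.9 [ 0.13  0.12  1.94 -0.    1.08  2.89]
```

```bash
python3 -m crank '[{"x":-0.2,"y":-0.1,"z":0,"rx":0,"ry":0,"rz":0,"jaw":-1},{"x":-0.4,"y":-0.2,"z":0,"rx":0,"ry":0,"rz":0,"jaw":-1},{"x":-0.55,"y":-0.3,"z":0,"rx":0,"ry":0,"rz":0,"jaw":-1},{"x":-0.7,"y":-0.35,"z":0,"rx":0,"ry":0,"rz":0,"jaw":-1},{"x":-0.7,"y":-0.35,"z":0,"rx":0,"ry":0,"rz":0,"jaw":-1},{"x":-0.7,"y":-0.35,"z":0,"rx":0,"ry":0,"rz":0,"jaw":-1}]'; python3 ang.py|tail -2
python3 path.py -182 1 3 62 0
```

```text
clock: 14.25
tool_pos: [0.4477, 0.1876, 0.1152]
tcp_rot: [0.829, -0.559, -0.0, -0.0]
contact_force: [0.1, -0.9, 0.4]
gripper_width: 0.003
gripper_force: 0.6
[41.32  0.98 58.  ]
[ 0  0  0  0  0  0 13  5  0  0  0  0  0  0 13  1  0  0  0  0  0  0 21  5]
0.01 -0.05 rz 0
-0.09 -0.10 rz 0
-0.19 -0.15 rz 0
tip at 177.2 r 0.0625 z 0.1152 yaw -68.0 [0.15 0.13 1.93 0.   1.08 2.91]
```

The wheel is within 0.4° of a full turn. I'll back off and go up.

```bash
python3 -m crank '[{"x":0.5,"y":0,"z":0,"rx":0,"ry":0,"rz":0,"jaw":-1},{"x":1.2,"y":0,"z":0,"rx":0,"ry":0,"rz":0,"jaw":-1},{"x":2,"y":0,"z":0,"rx":0,"ry":0,"rz":0,"jaw":-1},{"x":2,"y":0,"z":-2,"rx":0,"ry":0,"rz":0,"jaw":-1},{"x":2,"y":0,"z":-5,"rx":0,"ry":0,"rz":0,"jaw":-1},{"x":2,"y":0,"z":-9,"rx":0,"ry":0,"rz":0,"jaw":-1},{"x":2,"y":0,"z":-12,"rx":0,"ry":0,"rz":0,"jaw":-1},{"x":2,"y":0,"z":-14,"rx":0,"ry":0,"rz":0,"jaw":-1}]'
python3 -m crank '[{"x":4,"y":0,"z":0,"rx":0,"ry":0,"rz":0,"jaw":-1},{"x":9,"y":0,"z":0,"rx":0,"ry":0,"rz":0,"jaw":-1},{"x":14,"y":0,"z":0,"rx":0,"ry":0,"rz":0,"jaw":-1},{"x":19,"y":0,"z":0,"rx":0,"ry":0,"rz":0,"jaw":-1},{"x":22,"y":0,"z":0,"rx":0,"ry":0,"rz":0,"jaw":-1},{"x":22,"y":0,"z":0,"rx":0,"ry":0,"rz":0,"jaw":-1},{"x":22,"y":0,"z":0,"rx":0,"ry":0,"rz":0,"jaw":-1}]'
python3 ang.py|tail -2
python3 - <<'E'
from cell import eyes
import cv2,numpy as np
from ang import off
I=[]
for n,(a,b,c,d) in(("top",(140,280,140,270)),("side",(150,235,180,310))):
    f=eyes.grab_frame(n); print(off(f)); I.append(cv2.resize(f["img"][a:b,c:d,::-1],(390,420 if n=="top" else 255),interpolation=2))
I[1]=cv2.copyMakeBorder(I[1],0,165,0,0,0)
cv2.imwrite("pics/i.png",np.hstack(I))
E
```

```text
clock: 15.3
tool_pos: [0.4558, 0.1685, 0.2571]
tcp_rot: [0.829, -0.559, 0.001, -0.001]
contact_force: [0.1, -0.5, -0.2]
gripper_width: 0.0
gripper_force: 0.0
clock: 16.18
tool_pos: [0.5371, -0.0349, 0.255]
tcp_rot: [0.829, -0.559, -0.0, -0.0]
contact_force: [-0.4, -0.3, 0.1]
gripper_width: -0.002
gripper_force: 0.0
[40.55  0.97 60.  ]
[ 0  0  0  0  0  0 15  5  0  0  0  0  0  0 12  2  0  0  0  0  0  1 20  5]
(np.float64(41.790491007881656), np.float64(0.8830315913100533), 109)
(np.float64(41.484579629485346), np.float64(0.9699433464710279), 56)
```

View pics/i.png

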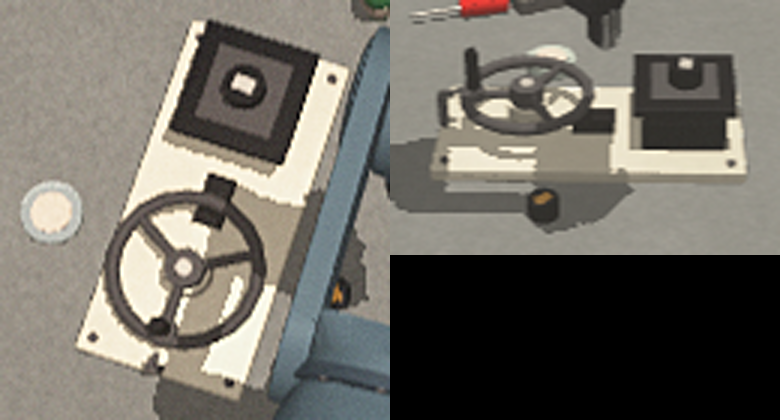

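The handle is back at the pointer: top-crop pixel (160,325), and the top-camera spoke phase is 41.79° against 41.81° at the start. The stage is visibly higher, and the specimen, dish and spare mount are where they were.

```bash
python3 -c "
from cell import order;print(order.close_job())"
```

```text
the job is handed in; nothing more can be done
None
```

The hand wheel was pushed one full clockwise turn back to the pointer (within about 0.5° by camera), the hand was taken clear with nothing else seen to be disturbed, and the job was handed in at about 16 s.

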